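# Draw a pole joiner from the stack chute and clip it into the kit rack

## Robot

A 6-joint arm with a two-finger parallel gripper is mounted at the origin on the work surface. World frame = base frame: x ahead of the robot, y to its left, z up, the work surface at z = 0. Lengths are in mm, angles in degrees, forces in N, time in s.
With the tool pointing down it reaches from about 350 to 850 mm from the base axis. Payload 8.1 kg.
Tool frame: the origin (TCP) lies midway between the tips of the shut fingers; the grasp point (between the pads) lies 19 mm behind it (r.grip_depth is the distance from the TCP to the grasp point, in mm); z points along the fingers, y is the direction in which the jaws open and shut (so a half turn about z gives the same grasp; the last joint's range is limited). The gripper opens to 85 mm and grips with 20 to 120 N. Pads are 22 mm wide; open, the fingers measure 114 mm over their backs; the gripper's body (76 mm by 85 mm) begins 54 mm behind the grasp point. The pads swing forward as they close: fully open they stand 13 mm farther back than shut.
Start: joints at [-70.268, 7.471, 85.268, -0, 87.261, -4.893], TCP at [250.033, -545.425, 231.292] pointing down, gripper open.
Joint ranges: [-169.43, 169.43], [-51.17, 129.36], [1.28, 143.12], [-76.62, 256.62], [0, 156.53], [-152.29, 152.29]. Speed limits (degrees/s): [136.94, 136.94, 159.86, 180, 180, 180].

## Interface

Orientations are given as [roll, pitch, yaw] about the fixed x, y, z axes, in that order (R = Rz(yaw) Ry(pitch) Rx(roll)).
In Python, from bench import r, imaging gives the robot as it stands.
- The arm moves only by the shell command python3 -m creep 'ROWS' [FORCE]. ROWS is text: rows parted by semicolons, each of 7 numbers parted by spaces: the shift along the tool's x, y, z in cm, then the turn, a rotation vector about the tool's x, y, z in degrees, then the finger opening in cm, from 0 to 8.54. In form: dx dy dz ax ay az gripper; .... A call has 1 to 20 rows; each row is the pose to reach, as a shift and turn from the pose measured when the call began, along the tool's axes at that moment; what a row does not reach only later rows make up. A row lasts 1/10 s, in which the tool goes at most 50 mm and 8.59 degrees, less where a joint would pass 70% of its speed; a pose out of reach is approached as far as the arm can. A call with a gripper value outside its range is refused whole. The fingers move at their own pace and stop on an object; FORCE is the grip in N (left out, the last holds). Time passes only in rows, so rows that repeat a pose let the fingers close. It gives the time, the measured TCP pose, the force and the opening at its end, in the units of the state.
- r.sense(): the state, without advancing time (a new reading comes with each control period).
- imaging.snapshot(name): name is "scene" or "top"; returns the picture (480x640x3 uint8, red, green, blue); there is no depth.
- imaging.camera_info(name): a dict with "camera_matrix" (3x3 intrinsics, pixels), "R" (3x3) and "t" (3): a world point X has camera coordinates R X + t. Camera axes: x right, y down, z forward; pixel columns grow to the right and rows downward; lengths in mm; the calibration is good to about 2 mm. A picture is of the moment at which its call begins. camera_info takes no time and is no camera call.
- r.hand_in(): hands the job in, once; it reports no verdict.
The state is a dict: "time": time; "joint_pos": joint angles; "qd": joint speeds; "joint_efforts": joint torques, N m; "tool_pos": TCP position; "tcp_rot": TCP orientation; "ft_force": force on the tool from outside, world axes, zero at the start; "wrist_torque": the same for the moment, N m; "finger_gap": finger opening in mm.
Only numpy, scipy, OpenCV 4.12 (cv2) and the standard library are available. Lean on these libraries where they do the work, as an engineer would, in place of code of your own. Each camera call takes 0.05 s, during which the arm holds its last target.

## Task

Complete the awning frame kit: draw the lowest joiner straight out from under the stack in the raked chute, leaving the joiners above it in the chute, and snap it fully home in the empty pair of spring clips on the sloping kit rack, centred end to end. Do not dislodge the two joiners already on the rack or disturb the thread cone, the jar, the mallet and the tape roll.

Things in the scene. Friction and masses are not known exactly. Their poses are not given: they have to be found in the camera images.
- joiner0_mid (a point): the lowest joiner in the chute: plain aluminium rod with round ends, 22 mm diameter, 90 mm long, 65 to 125 g; point at its centre, x axis along its length (at the start towards the back of the chute; z may roll). Its front 25 mm can be pinched from both sides if the tool leans back from the chute by 30 to 45 degrees, so as to clear the stack above
- chute: fixed sheet-metal stack chute leaning back 30 degrees, 200 mm tall; origin on the bench straight below the centre of the lowest joiner, x level towards its back (mouth on the -x side), z up. Four joiners lie in it along x, one on another: the lowest has its centre 70 mm up, each next one is 22 mm higher and 12.7 mm further back. Drawing takes under 8 N; then the rest drop one place
- keeper_foot (a point): foot of the keeper strip (14 mm wide, 3 mm thick, leaning back like the chute) that stands in front of the noses of the upper joiners; axes as the chute's. The chute's side walls (36 mm over all) begin 17 mm further back; their lowest front corner is 8 mm lower than this point, and their lower edges slope down to the back
- rods_end (a point): front end of the two level slide rods on which the lowest joiner rests and along which it is drawn (6 mm thick, 19 mm over both, axes 12.4 mm lower than the joiner's; a joiner left on them lies in their groove and stays); point midway between the rods, on their axes, at the end stop, whose top is 10 mm higher; axes as the chute's. The post under it is 18 mm wide, the base plate 6 mm thick
- clips_c_seat (a point): the empty pair of spring clips on the rack: point where the joiner's centre lies when fully home, on the saddles; x up the slope of the rack (30 degrees to level, rising away from the robot) is then the joiner's axis, y across, z square off the rack face: press against z. The clips are 10 mm wide, centred at x = +28 and -28 mm. Pressing home takes about 8 to 14 N in all; the clips then hold it
- clips_c_lip (a point): point midway between the spring lips of the empty pair, at their tips, 15 mm out from the seat point; axes as there. The mouth is 23 mm wide here and narrows to 16 mm. Between the two clips runs a strip 16 mm wide, its top 14 mm below the seat point, with open space on each side down to 40 mm below the seat point
- rack: fixed grey steel kit rack, sloping face 186 mm wide and 130 mm long with three clip strips side by side 54 mm apart, at y = -54, 0 and +54 mm; the empty one may be any of them; origin on the bench below the middle of the face, which is 85 mm up; x level towards the high side, z up
- kit_a_mid (a point): a joiner like the bottom one, already in its clips on the rack; point at its centre, x axis along its length
- kit_b_mid (a point): a joiner like the bottom one, already in its clips on the rack; point at its centre, x axis along its length
- clips_a_seat (a point): seat point of the clip pair that holds one kit joiner, axes as for the empty pair
- clips_b_seat (a point): seat point of the clip pair that holds the other kit joiner, axes as for the empty pair
- joiner1_mid (a point): a joiner like the bottom one, number 2 from below in the chute; point at its centre, x axis along its length
- joiner2_mid (a point): a joiner like the bottom one, number 3 from below in the chute; point at its centre, x axis along its length
- joiner3_mid (a point): a joiner like the bottom one, number 4 from below in the chute; point at its centre, x axis along its length
- thread_cone: bystander: cream cone of thread, 62 mm wide at the foot, 155 mm tall, loose between the chute and the rack; origin under its foot
- eyelet_jar: bystander: glass jar with a steel cap, 60 mm wide, 85 mm tall, loose; origin under its foot
- mallet: bystander: mallet lying on the bench, handle of wood, 260 mm long along x, loose; origin under its middle
- tape_roll: bystander: roll of webbing tape lying flat, 76 mm wide, 24 mm tall, loose; origin under its middle
Mind the look-alikes: they are no part of the job. What is shaped like the part that bears kit_b_mid but green is not meant. What is shaped like the part that bears kit_a_mid but yellow is not meant.

How it is judged:
By the outcome, as a careful person would: the job done as asked, in the order asked, and still so for the second after the job is handed in, with the robot touching nothing.
It also fails if it takes over 51 s, if anything falls off the work surface, if the arm or the gripper's body presses on something with over 40 N, if the wrist force passes 120 N, or if a joint passes its speed limit or range.

## Working session

There is one attempt and no reset: what is moved stays moved. The work goes in short steps, Python scripts to look and compute and a shell command to move; the robot and the scene stay as the last step left them, time stands still between calls to the robot, and variables do not carry over. Pictures are saved under pics/ and viewed, and the job is handed in when it is done.

```bash
ls; mkdir -p pics; python3 - <<'E'
from bench import r, imaging
import cv2, numpy as np
for n in("scene","top"):
    im=imaging.snapshot(n); cv2.imwrite(f"pics/{n}0.png",im[:,:,::-1])
    c=imaging.camera_info(n); print(n,c)
print(r.sense(), r.grip_depth)
E
```

```text
pics
scene {'camera_matrix': array([[462.81733681,   0.        , 323.25073334],
       [  0.        , 462.81733681, 242.88333156],
       [  0.        ,   0.        ,   1.        ]]), 'R': array([[ 0.56661323,  0.82389979, -0.01177204],
       [ 0.7136467 , -0.49783138, -0.49282076],
       [-0.41189541,  0.27083768, -0.87005122]]), 't': array([-417.16894214, -318.08660514, 1138.94850059])}
top {'camera_matrix': array([[494.33063119,   0.        , 317.96105109],
       [  0.        , 494.33063119, 240.32145077],
       [  0.        ,   0.        ,   1.        ]]), 'R': array([[-0.0886605 , -0.99605648, -0.00328683],
       [-0.96866358,  0.08698991, -0.23264484],
       [ 0.23201332, -0.01744257, -0.97255621]]), 't': array([ 140.67701576,  590.98937371, 1034.98890646])}
{'time': 0.1, 'joint_pos': array([-7.02683777e+01,  7.50990856e+00,  8.53245762e+01, -4.13957095e-05,
        8.72610609e+01, -4.89259095e+00]), 'qd': array([ 0.0344125 , -0.19156284, -0.17362957,  0.01130817, -0.00853615,
       -0.06883726]), 'joint_efforts': array([ 2.03507043e-03, -5.70952249e+01, -5.01939833e+01, -8.35747983e-05,
        8.12777871e-03, -5.26737779e-05]), 'tool_pos': array([ 249.85385808, -544.95176592,  230.34369631]), 'tcp_rot': array([-1.79904799e+02, -8.10771083e-03,  2.46242085e+01]), 'ft_force': array([-1.43263339,  0.64777285, -0.03435543]), 'wrist_torque': array([-0.03341617, -0.00569493, -0.05334577]), 'finger_gap': 85.05753250574165} 18.700000000000003
```

View pics/scene0.png

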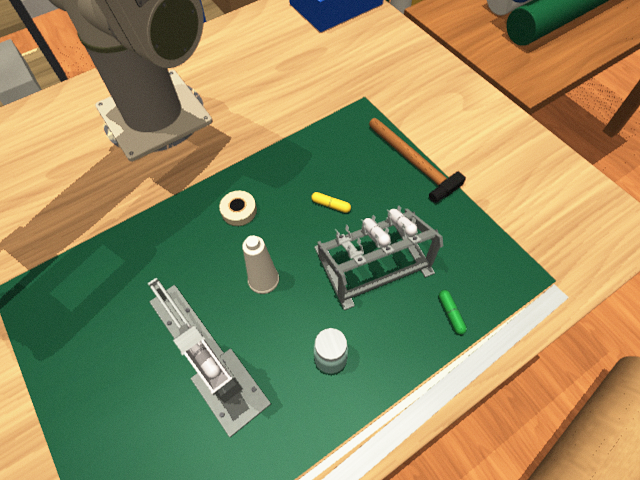

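View pics/top0.png

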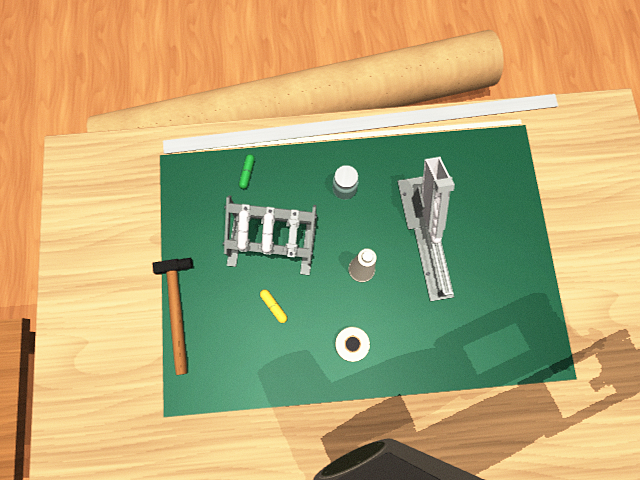

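The chute is at scene (200,355) / top (430,230). The rack is at scene (380,255) / top (270,235). Its clip pair nearest the chute, scene (350,248) / top (293,232), looks empty. I'll enlarge both to confirm.

```bash
python3 - <<'E'
import cv2
s=cv2.imread("pics/scene0.png");t=cv2.imread("pics/top0.png")
def c(im,x,y,w,h,k,n): cv2.imwrite(f"pics/{n}.png",cv2.resize(im[y:y+h,x:x+w],None,fx=k,fy=k,interpolation=cv2.INTER_CUBIC))
c(s,140,270,135,170,3.5,"c_s_chute");c(s,310,195,140,115,5,"c_s_rack")
c(t,390,150,75,155,3.8,"c_t_chute");c(t,215,190,110,90,6,"c_t_rack")
E
```

```text
(no output)
```

View pics/c_s_chute.png

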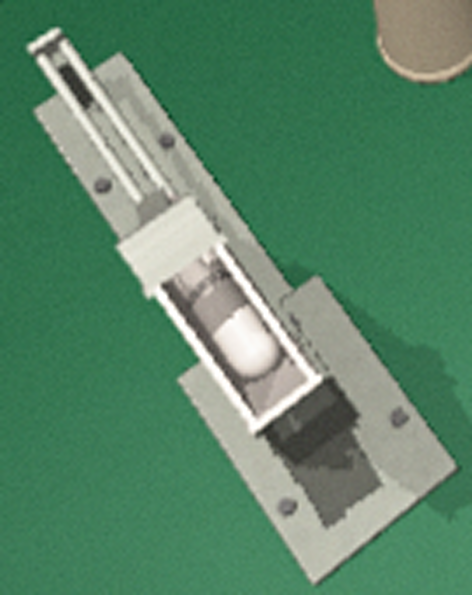

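View pics/c_t_chute.png

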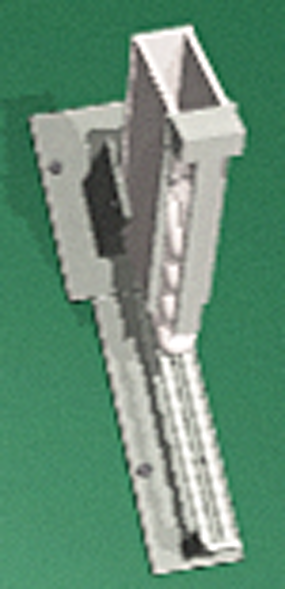

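View pics/c_s_rack.png

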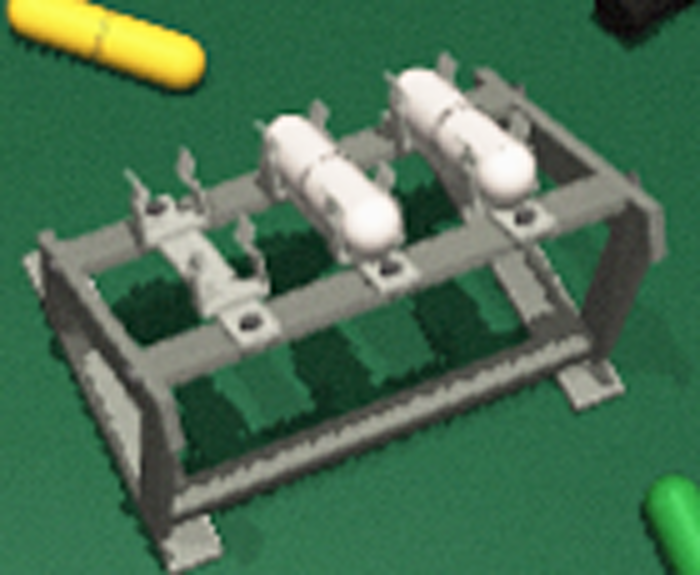

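View pics/c_t_rack.png

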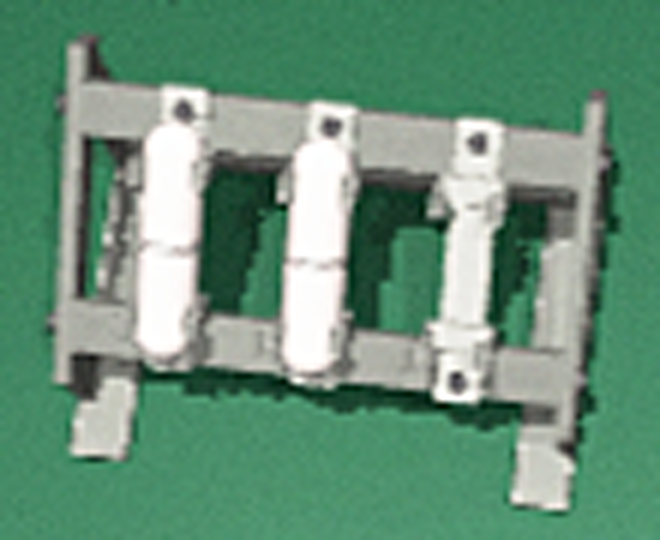

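Confirmed: the empty pair is the strip nearest the chute, and its full neighbours hold white/aluminium rods. The green and yellow rods lie loose on the mat, so they are look-alikes. Next I triangulate features.

```bash
cat > h.py <<'E'
import numpy as np, cv2
from bench import r, imaging
C={n:imaging.camera_info(n) for n in("scene","top")}
def proj(n,X):
    c=C[n];X=np.atleast_2d(X);p=(c["R"]@X.T).T+c["t"];q=(c["camera_matrix"]@p.T).T
    return q[:,:2]/q[:,2:]
def tri(ps,pt):
    P=[C[n]["camera_matrix"]@np.c_[C[n]["R"],C[n]["t"]] for n in("scene","top")]
    X=cv2.triangulatePoints(P[0],P[1],np.array(ps,float).reshape(2,1),np.array(pt,float).reshape(2,1))[:,0]
    X=X[:3]/X[3]; e=[np.linalg.norm(proj("scene",X)[0]-ps),np.linalg.norm(proj("top",X)[0]-pt)]
    return X.round(1),np.round(e,1)
def onz(n,p,z):
    c=C[n];d=c["R"].T@np.linalg.inv(c["camera_matrix"])@np.array([p[0],p[1],1.]);o=-c["R"].T@c["t"]
    return (o+d*(z-o[2])/d[2]).round(1)
E
python3 - <<'E'
from h import *
S=lambda x,y:(310+(x+.5)/5-.5,195+(y+.5)/5-.5)
T=lambda x,y:(215+(x+.5)/6-.5,190+(y+.5)/6-.5)
for n,a,b in [("upC",(252,320),(478,142)),("upM",(390,267),(330,126)),("upL",(524,215),(183,110)),("loC",(155,207),(457,381))]:
    print(n,tri(S(*a),T(*b)))
S=lambda x,y:(140+(x+.5)/3.5-.5,270+(y+.5)/3.5-.5)
T=lambda x,y:(390+(x+.5)/3.8-.5,150+(y+.5)/3.8-.5)
print("stop",tri(S(47,42),T(212,549)))
print("screw",tri(S(104,186),T(145,470)))
print("screwback",tri(S(398,417),T(57,167)))
for nm,p in (("bl",(315,583)),("br",(456,467)),("ml",(180,378)),("mr",(318,277)),("fr",(120,55)),("fl",(36,110))): print(nm,onz("scene",S(*p),6))
for nm,p in (("bl",(32,115)),("ml",(73,299)),("fl",(150,570)),("fr",(243,560))): print("T",nm,onz("top",T(*p),6))
print("chute top front L/R scene corners", [ (tri(S(*a),T(*b))) for a,b in [((190,197),(175,112)),((120,245),(243,105))]])
E
```

```text
upC (array([655.9, 134.4, 112.9]), array([0.1, 0.1]))
upM (array([666.8, 187.3, 112.6]), array([0., 0.]))
upL (array([677.5, 240. , 112.5]), array([0.1, 0.1]))
loC (array([578.1, 150.2,  66.8]), array([0.1, 0.1]))
stop (array([ 457.2, -183.5,   58.6]), array([1.4, 1.1]))
screw (array([ 515.8, -184.4,  -15.3]), array([10.3,  7.6]))
screwback (array([ 713.4, -132.2,    7.1]), array([0.4, 0.3]))
bl [ 757.4 -202.7    6. ]
br [ 750.2 -120.3    6. ]
ml [ 634.3 -212.3    6. ]
mr [ 628.4 -130.     6. ]
fr [ 454.5 -159.9    6. ]
fl [ 458.2 -212.1    6. ]
T bl [ 749.8 -121.6    6. ]
T ml [ 626.3 -131.7    6. ]
T fl [ 453.8 -155.9    6. ]
T fr [ 454.8 -212.8    6. ]
chute top front L/R scene corners [(array([ 661. , -150.2,  240.1]), array([2.4, 1.5])), (array([ 662. , -182.8,  240.4]), array([0.4, 0.2]))]
```

```bash
cat >> h.py <<'E'
def frame(x,y,z,yaw,pitch=0):
    a,b=np.radians([yaw,pitch]);Rz=np.array([[np.cos(a),-np.sin(a),0],[np.sin(a),np.cos(a),0],[0,0,1]])
    Ry=np.array([[np.cos(b),0,-np.sin(b)],[0,1,0],[np.sin(b),0,np.cos(b)]]) # pitch>0: x rises
    return Rz@Ry,np.array([x,y,z],float)
def capsule(F,c=(0,0,0),L=90,rad=11):
    R,t=F;u=np.linspace(0,2*np.pi,24);P=[]
    for s,sg in ((-1,-1),(1,1)):
        for ph in np.linspace(0,np.pi/2,7):
            P+=[[sg*(L/2-rad)+sg*rad*np.sin(ph),rad*np.cos(ph)*np.cos(v),rad*np.cos(ph)*np.sin(v)] for v in u]
    return (R@(np.array(P)+c).T).T+t
def hull(n,X): return cv2.convexHull(proj(n,X).astype(np.float32))[:,0]
def draw(im,n,polys,box,k):
    x,y,w,h=box;o=cv2.resize(im[y:y+h,x:x+w],None,fx=k,fy=k,interpolation=cv2.INTER_CUBIC)
    for p,col,cl in polys:
        q=((np.asarray(p)+.5-[x,y])*k-.5);cv2.polylines(o,[np.round(q*8).astype(np.int32)],cl,col,1,cv2.LINE_AA,3)
    return o
E
cat > ov.py <<'E'
from h import *
import sys
def chute(x,y,yaw,tag,boxes=True):
    F=frame(x,y,0,yaw);R,t=F
    for n,box,k in(("scene",(145,265,110,160),3.6),("top",(395,150,70,155),3.8)):
        im=cv2.imread(f"pics/{n}0.png");P=[]
        for i in range(4): P.append((hull(n,capsule(F,(12.7*i,0,70+22*i))),[(0,0,255),(0,200,255),(255,0,255),(255,0,0)][i],True))
        for yy in(-9.5,9.5): P.append((proj(n,(R@np.array([[-175,yy,60.6],[-40,yy,60.6]]).T).T+t),(0,255,0),False))
        im=draw(im,n,P,box,k);cv2.imwrite(f"pics/ov_{n}_{tag}.png",im)
def rack(x,y,z,yaw,tag):
    F=frame(x,y,z,yaw,30);
    for n,box,k in(("scene",(310,195,140,115),5),("top",(215,190,110,90),6)):
        im=cv2.imread(f"pics/{n}0.png");P=[]
        for i in range(3): P.append((hull(n,capsule(F,(0,54*i,0))),(0,0,255),True))
        cv2.imwrite(f"pics/ov_{n}_{tag}.png",draw(im,n,P,box,k))
E
python3 - <<'E'
from ov import *
y=lambda x:-183.5+(x-457.2)*np.tan(np.radians(4.6))
chute(620,y(620),4.6,"ch1"); rack(610.1,143.7,102,-11.55,"rk1")
a=cv2.imread("pics/ov_scene_ch1.png");b=cv2.imread("pics/ov_top_ch1.png");h=max(a.shape[0],b.shape[0])
pad=lambda i:cv2.copyMakeBorder(i,0,h-i.shape[0],0,0,0)
cv2.imwrite("pics/ch1.png",np.hstack([pad(a),pad(b)]))
E
```

```text
(no output)
```

View pics/ch1.png

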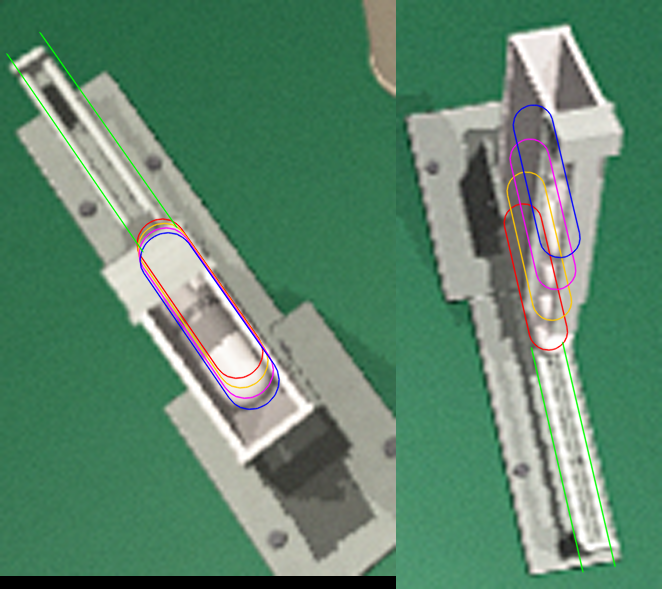

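View pics/ov_scene_rk1.png

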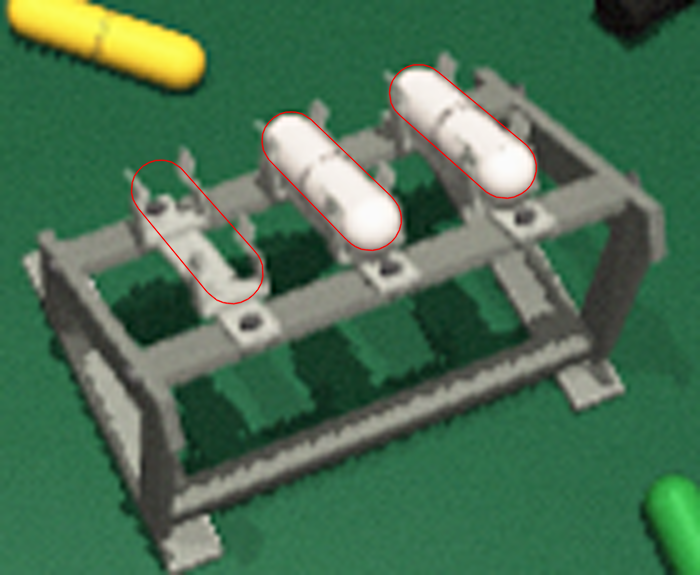

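View pics/ov_top_rk1.png

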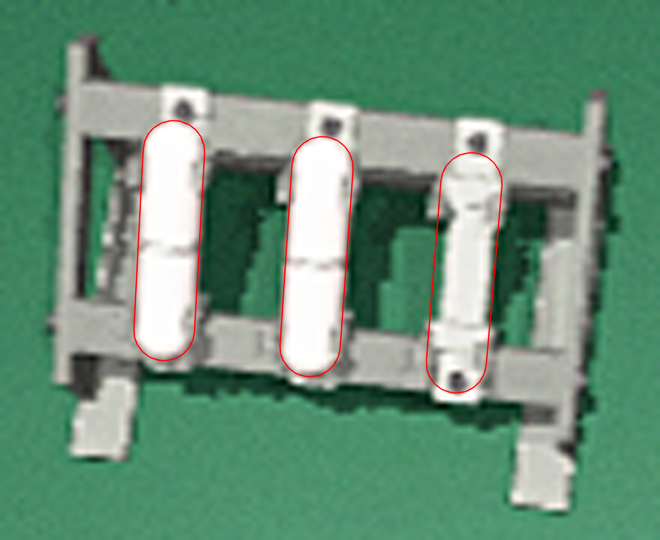

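The rack model fits to about a pixel in both views. The chute needs refining.

```bash
python3 - <<'E'
import cv2,numpy as np
s=cv2.imread("pics/scene0.png");t=cv2.imread("pics/top0.png")
def grid(im,x,y,w,h,k):
    o=cv2.resize(im[y:y+h,x:x+w],None,fx=k,fy=k,interpolation=cv2.INTER_CUBIC)
    for i in range(0,w,10): cv2.line(o,(i*k,0),(i*k,6),(0,0,255),1); cv2.putText(o,str(x+i),(i*k,16),0,.35,(0,255,255),1)
    for i in range(0,h,10): cv2.line(o,(0,i*k),(6,i*k),(0,0,255),1); cv2.putText(o,str(y+i),(7,i*k+4),0,.35,(0,255,255),1)
    return o
cv2.imwrite("pics/z1.png",grid(s,145,270,60,70,8)); cv2.imwrite("pics/z2.png",grid(t,410,225,55,75,8));
cv2.imwrite("pics/z3.png",grid(t,405,150,60,75,8));cv2.imwrite("pics/z4.png",grid(s,170,325,75,75,8))
E
```

```text
(no output)
```

View pics/z1.png

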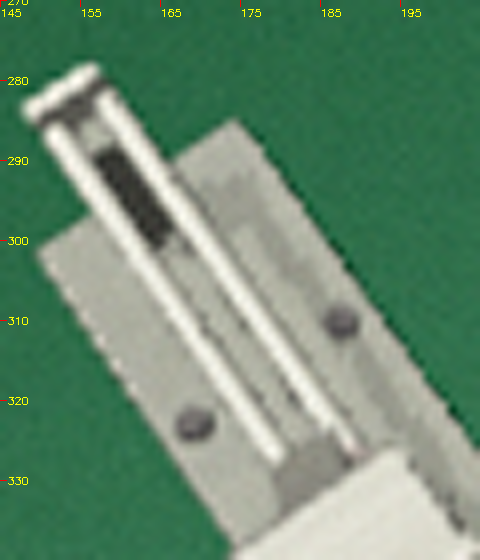

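View pics/z2.png

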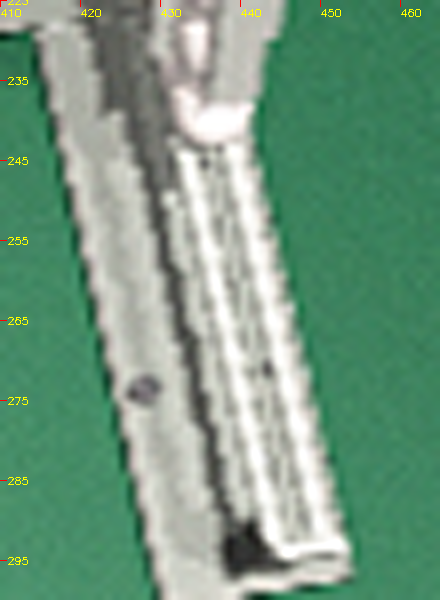

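View pics/z3.png

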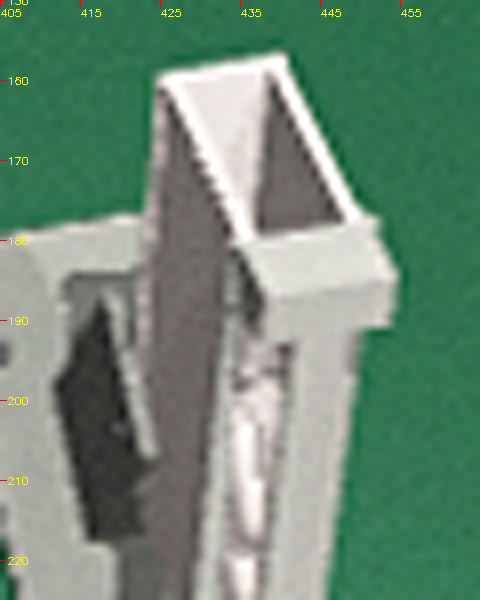

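View pics/z4.png

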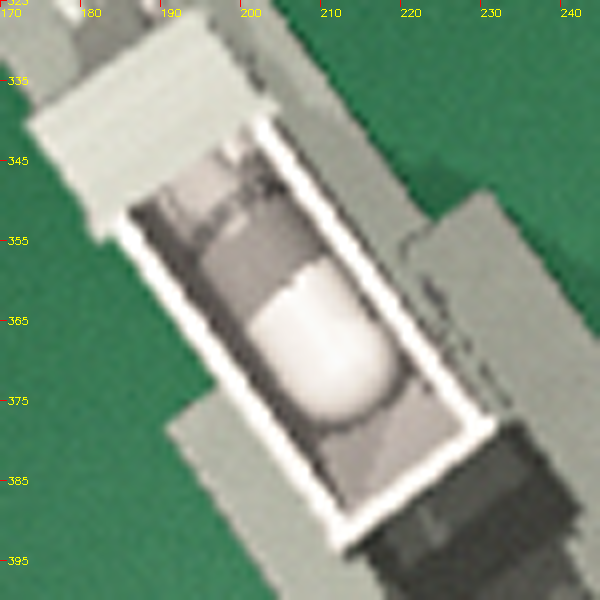

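```bash
cat > fit.py <<'E'
from ov import *
from scipy.optimize import least_squares
rods=[("scene",-6.5,[(151.3,286.3),(165.5,306.5),(179.4,326.9)]),("scene",6.5,[(158.1,281.3),(173.5,304),(188.8,326.3)]),
("top",6.5,[(433.3,244.0),(444.3,292.6)]),("top",-6.5,[(439,243.5),(450.7,292.6)])]
if __name__=="__main__":
    for n,yy,P in rods: print(n,yy,[onz(n,p,59) for p in P])
    def res(p,det=False):
        R,t=frame(p[0],p[1],0,p[2]);o=[]
        for n,yy,P in rods:
            a,b=proj(n,(R@np.array([[-175,yy,59],[-40,yy,59]]).T).T+t);d=(b-a)/np.linalg.norm(b-a)
            o+=[d[0]*(q[1]-a[1])-d[1]*(q[0]-a[0]) for q in P]
        F=(R,t)
        h=hull("top",capsule(F,(0,0,70)));o.append((h[:,1].max()-242.9))
        h=hull("scene",capsule(F,(38.1,0,136)));
        o+=[h[:,1].max()-377.8]
        return np.array(o)
    s=least_squares(res,[620,-172,4],loss="soft_l1");print(s.x,res(s.x).round(2))
    chute(*s.x,"ch2")
    a=cv2.imread("pics/ov_scene_ch2.png");b=cv2.imread("pics/ov_top_ch2.png");h=max(a.shape[0],b.shape[0])
    pad=lambda i:cv2.copyMakeBorder(i,0,h-i.shape[0],0,0,0)
    cv2.imwrite("pics/ch2.png",np.hstack([pad(a),pad(b)]))
E
python3 fit.py
```

```text
scene -6.5 [array([ 463.3, -192.4,   59. ]), array([ 514.3, -187.8,   59. ]), array([ 563.1, -184.1,   59. ])]
scene 6.5 [array([ 461.2, -177.9,   59. ]), array([ 518.1, -174. ,   59. ]), array([ 571.4, -170.1,   59. ])]
top 6.5 [array([ 572.1, -170.7,   59. ]), array([ 461.1, -179.1,   59. ])]
top -6.5 [array([ 572.1, -183.6,   59. ]), array([ 459.8, -193.1,   59. ])]
[ 617.09955703 -173.2101346     4.49989303] [ 0.3  -0.01  0.04 -0.61 -0.3  -0.13  0.19  0.06  0.15  0.45 -0.13 -0.1 ]
```

View pics/ch2.png

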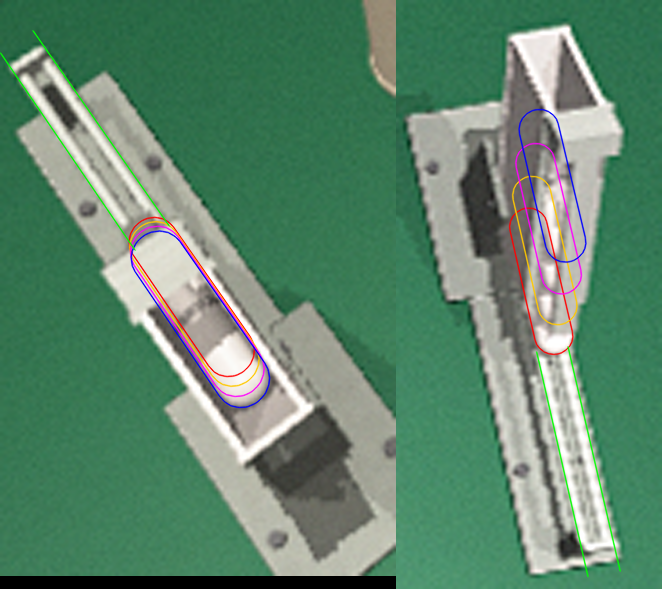

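```bash
cat >> h.py <<'E'
from scipy.spatial.transform import Rotation as Ro
CH=(617.1,-173.2,4.5); SEAT=np.array([610.1,143.7,102.]); RY=-11.55
def toolR(yaw,tilt):  # tool x level-ish along yaw raised by tilt, z forward/down
    Rz=frame(0,0,0,yaw)[0];c,s=np.cos(np.radians(tilt)),np.sin(np.radians(tilt))
    return Rz@np.array([[c,0,s],[0,-1,0],[s,0,-c]])
def chw(x,y,z): R,t=frame(CH[0],CH[1],0,CH[2]);return R@np.array([x,y,z])+t
def delta(G,R,depth=18.7):
    """rows numbers to bring grasp point to G with orientation R"""
    s=r.sense();R0=Ro.from_euler("xyz",s["tcp_rot"],degrees=True).as_matrix()
    d=R0.T@(G+R[:,2]*depth-s["tool_pos"])/10;rv=Ro.from_matrix(R0.T@R).as_rotvec(degrees=True)
    print("d cm",d.round(2),"rv",rv.round(2),"G now",(s["tool_pos"]-R0[:,2]*depth).round(1),"t",round(s["time"],2),"F",s["ft_force"].round(1),"gap",round(s["finger_gap"],1))
    return d,rv
E
python3 - <<'E'
from h import *
# keeper foot: ray at chute y=0 plane
R,t=frame(CH[0],CH[1],0,CH[2])
for p in [(440,237.5),(441,237.5),(437,238.5),(443,236)]:
  for yy in(0,-7,7):
    c=C["top"];d=R.T@(c["R"].T@np.linalg.inv(c["camera_matrix"])@np.array([*p,1.]));o=R.T@(-c["R"].T@c["t"]-t)
    print(p,yy,(o+d*(yy-o[1])/d[1]).round(1))
print("cone",onz("scene",(263,288),0),"jar",onz("scene",(331,366),0))
for z in(84,90): print(proj("top",chw(-40,-7,z)),proj("top",chw(-40,7,z)))
G=chw(-35,0,70);Rt=toolR(4.5,38);print(G)
delta(G-Rt[:,2]*100,Rt)
E
```

```text
(440, 237.5) 0 [-41.    0.  101.3]
(440, 237.5) -7 [-36.1  -7.   77. ]
(440, 237.5) 7 [-45.8   7.  125.6]
(441, 237.5) 0 [-42.8   0.  108.6]
(441, 237.5) -7 [-38.   -7.   84.5]
(441, 237.5) 7 [-47.6   7.  132.8]
(437, 238.5) 0 [-37.2   0.   76.7]
(437, 238.5) -7 [-32.2  -7.   51.8]
(437, 238.5) 7 [-42.1   7.  101.6]
(443, 236) 0 [-43.7   0.  125.6]
(443, 236) -7 [-38.9  -7.  101.8]
(443, 236) 7 [-48.5   7.  149.3]
cone [556. -19.   0.] jar [756.5   2.9   0. ]
[[441.1509519  238.43273189]] [[434.94701957 239.46498249]]
[[441.80468211 237.78643575]] [[435.56765996 238.82394501]]
[ 582.20789332 -175.94606835   70.        ]
d cm [ 40.89 -21.4    9.67] rv [-6.76 37.61 19.35] G now [ 249.9 -545.   249. ] t 0.1 F [-1.4  0.6 -0. ] gap 85.1
```

```bash
T="";python3 -m creep '40.9 -21.4 9.67 -6.76 37.6 19.35 4.5;40.9 -21.4 9.67 -6.76 37.6 19.35 4.5;40.9 -21.4 9.67 -6.76 37.6 19.35 4.5;40.9 -21.4 9.67 -6.76 37.6 19.35 4.5;40.9 -21.4 9.67 -6.76 37.6 19.35 4.5;40.9 -21.4 9.67 -6.76 37.6 19.35 4.5;40.9 -21.4 9.67 -6.76 37.6 19.35 4.5;40.9 -21.4 9.67 -6.76 37.6 19.35 4.5;40.9 -21.4 9.67 -6.76 37.6 19.35 4.5;40.9 -21.4 9.67 -6.76 37.6 19.35 4.5;40.9 -21.4 9.67 -6.76 37.6 19.35 4.5;40.9 -21.4 9.67 -6.76 37.6 19.35 4.5;40.9 -21.4 9.67 -6.76 37.6 19.35 4.5;40.9 -21.4 9.67 -6.76 37.6 19.35 4.5'
python3 - <<'E'
from h import *
G=chw(-35,0,70);Rt=toolR(4.5,38);delta(G-Rt[:,2]*100,Rt);delta(G,Rt)
for n in("scene","top"): cv2.imwrite(f"pics/{n}1.png",imaging.snapshot(n)[:,:,::-1])
E
```

```text
time: 1.5
tool_pos: [532.1, -181.3, 134.4]
tcp_rot: [180.0, -38.0, 4.4]
ft_force: [0.1, 0.5, -1.1]
finger_gap: 45.2
d cm [-0.   -0.14  0.05] rv [ 0.09 -0.   -0.07] G now [ 520.7 -182.1  149.2] t 1.5 F [ 0.1  0.5 -1.1] gap 45.2
d cm [-0.   -0.15 10.05] rv [ 0.09 -0.   -0.07] G now [ 520.7 -182.1  149.2] t 1.5 F [ 0.1  0.5 -1.1] gap 45.2
```

View pics/top1.png

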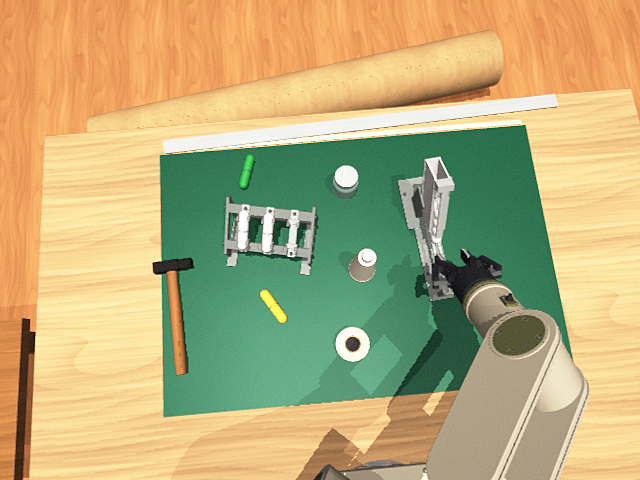

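View pics/scene1.png

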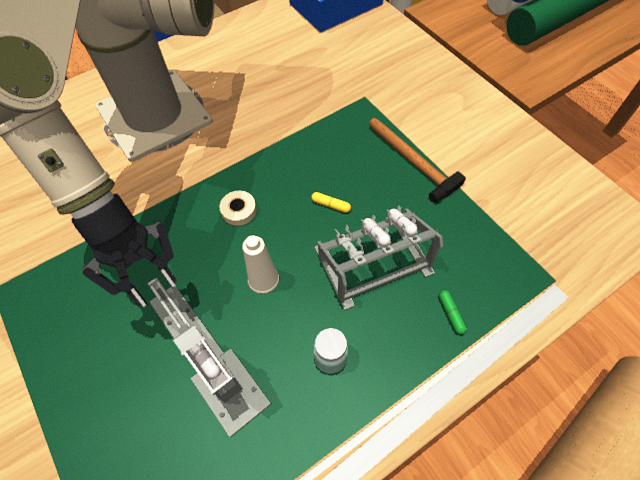

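The gripper straddles the rods, with its tips at scene (140,300) and (172,280), clear of the chute. I advance along the tool axis.

```bash
python3 -m creep '0 -0.15 3 0 0 0 4.5;0 -0.15 6 0 0 0 4.5;0 -0.15 8 0 0 0 4.5;0 -0.15 9 0 0 0 4.5;0 -0.15 10 0 0 0 4.5;0 -0.15 10.05 0 0 0 4.5;0 -0.15 10.05 0 0 0 4.5'
python3 - <<'E'
from h import *
G=chw(-35,0,70);Rt=toolR(4.5,38);delta(G,Rt);s=r.sense()
ims=[]
for n,b in(("scene",(110,240,140,140)),("top",(390,170,110,140))):
    im=imaging.snapshot(n)[:,:,::-1].copy()
    P=[(proj(n,np.array([s["tool_pos"],G])),(0,0,255),False),(hull(n,capsule(frame(*CH[:2],0,CH[2]),(0,0,70))),(0,255,255),True)]
    ims.append(draw(im,n,P,b,3 if n=="top" else 3))
cv2.imwrite("pics/g1.png",np.hstack(ims))
E
```

```text
time: 2.3
tool_pos: [593.5, -175.3, 55.1]
tcp_rot: [-180.0, -38.0, 4.3]
ft_force: [-0.3, -0.2, -0.6]
finger_gap: 44.7
d cm [ 0.03 -0.03 -0.  ] rv [ 0.08  0.02 -0.12] G now [ 582.  -176.2   69.8] t 2.3 F [-0.3 -0.2 -0.6] gap 44.7
```

View pics/g1.png

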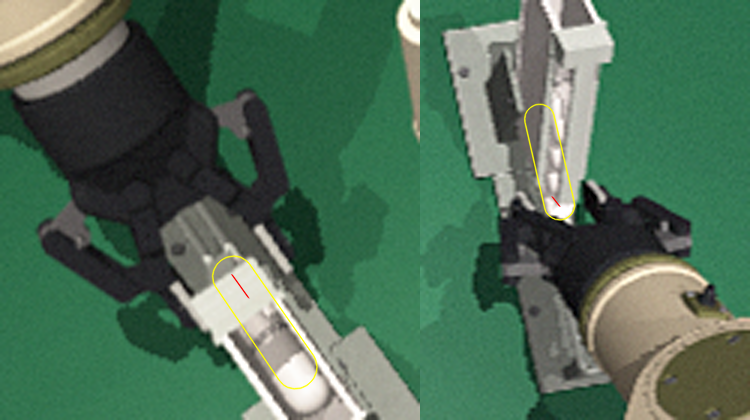

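The fingers straddle the nose, with no contact force and a clear lower stack. I close gently in place.

```bash
python3 -m creep '0 0 0 0 0 0 3.2;0 0 0 0 0 0 2.6;0 0 0 0 0 0 2.0;0 0 0 0 0 0 1.6;0 0 0 0 0 0 1.6;0 0 0 0 0 0 1.6;0 0 0 0 0 0 1.6' 60
python3 - <<'E'
from h import *
G=chw(-35,0,70);Rt=toolR(4.5,38);delta(G,Rt);s=r.sense();print(s["wrist_torque"])
# draw: 20 mm and 106 mm toward chute -x in tool axes
R0=Ro.from_euler("xyz",s["tcp_rot"],degrees=True).as_matrix();print(R0.T@(-frame(0,0,0,4.5)[0][:,0])*10.6)
E
```

```text
time: 3.1
tool_pos: [594.1, -175.3, 56.6]
tcp_rot: [179.9, -38.1, 4.4]
ft_force: [-4.3, 2.3, 6.3]
finger_gap: 20.1
d cm [-0.11 -0.03  0.08] rv [ 0.1  -0.09 -0.05] G now [ 582.6 -176.2   71.3] t 3.1 F [-4.3  2.3  6.3] gap 20.1
[0.38214547 0.17434563 0.27207866]
[-8.34318727  0.01969581 -6.53841252]
```

```bash
python3 -m creep '-0.3 0 -0.25 0 0 0 1.6;-0.7 0 -0.55 0 0 0 1.6;-1.1 0 -0.87 0 0 0 1.6;-1.57 0 -1.23 0 0 0 1.6;-1.57 0 -1.23 0 0 0 1.6'
python3 - <<'E'
from h import *
Rt=toolR(4.5,38);delta(chw(-55,0,70),Rt)
ims=[]
for n,b in(("scene",(110,240,140,140)),("top",(390,170,110,140))):
    im=imaging.snapshot(n)[:,:,::-1].copy()
    P=[(hull(n,capsule(frame(*CH[:2],0,CH[2]),(-20,0,70))),(0,255,255),True)]
    ims.append(draw(im,n,P,b,3))
cv2.imwrite("pics/g2.png",np.hstack(ims))
E
```

```text
time: 3.6
tool_pos: [573.4, -176.8, 56.5]
tcp_rot: [180.0, -38.1, 4.4]
ft_force: [-5.3, 3.4, 5.1]
finger_gap: 20.0
d cm [-0.05 -0.02  0.12] rv [ 0.1  -0.07 -0.07] G now [ 561.9 -177.7   71.3] t 3.6 F [-5.3  3.4  5.1] gap 20.0
```

View pics/g2.png

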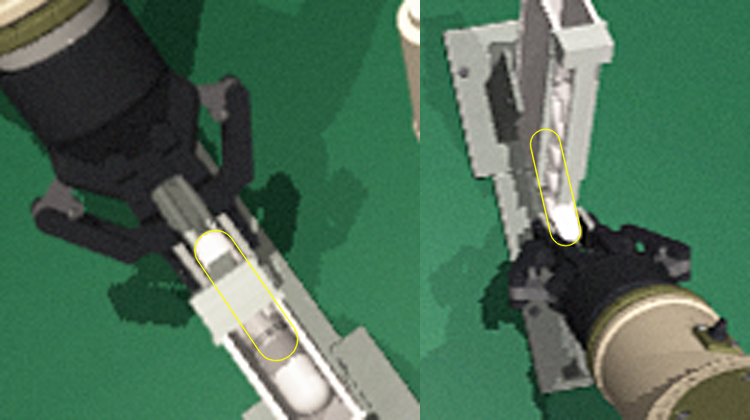

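The joiner follows the fingers: its nose is at crop (210,240) and matches the outline. I draw the rest straight out.

```bash
python3 -m creep '-0.5 0 -0.39 0 0 0 1.6;-1.1 0 -0.86 0 0 0 1.6;-1.7 0 -1.33 0 0 0 1.6;-2.3 0 -1.8 0 0 0 1.6;-2.9 0 -2.27 0 0 0 1.6;-3.5 0 -2.74 0 0 0 1.6;-4.1 0 -3.21 0 0 0 1.6;-4.7 0 -3.68 0 0 0 1.6;-5.3 0 -4.15 0 0 0 1.6;-5.9 0 -4.62 0 0 0 1.6;-6.5 0 -5.09 0 0 0 1.6;-6.77 0 -5.3 0 0 0 1.6;-6.77 0 -5.3 0 0 0 1.6;-6.77 0 -5.3 0 0 0 1.6'
cat > look.py <<'E'
from h import *
def look(tag,c,boxes=(("scene",(110,240,140,140),3),("top",(390,170,110,140),3)),F=None):
    ims=[]
    for n,b,k in boxes:
        im=imaging.snapshot(n)[:,:,::-1].copy();cv2.imwrite(f"pics/{n}_{tag}.png",im)
        P=[(hull(n,capsule(F or frame(*CH[:2],0,CH[2]),c)),(0,255,255),True)]
        ims.append(draw(im,n,P,b,k))
    h=max(i.shape[0] for i in ims);ims=[cv2.copyMakeBorder(i,0,h-i.shape[0],0,0,0) for i in ims]
    cv2.imwrite(f"pics/{tag}.png",np.hstack(ims))
E
python3 - <<'E'
from look import *
Rt=toolR(4.5,38);delta(chw(-141,0,70),Rt);look("g3",(-106,0,70))
E
```

```text
time: 5.1
tool_pos: [487.7, -183.5, 56.4]
tcp_rot: [180.0, -38.0, 4.4]
ft_force: [-3.3, -0.3, 3.8]
finger_gap: 19.7
d cm [-0.05 -0.01  0.11] rv [ 0.1  -0.05 -0.07] G now [ 476.2 -184.4   71.1] t 5.1 F [-3.3 -0.3  3.8] gap 19.7
```

View pics/g3.png

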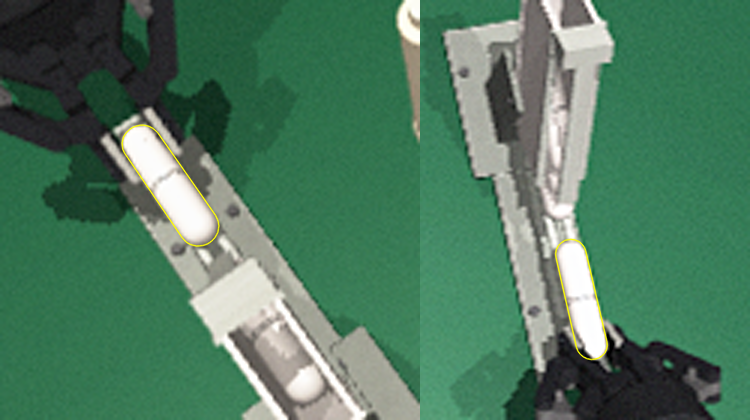

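The joiner is fully out at chute x≈-106, clear of the stack, and the next joiner has dropped into its place (nose at top crop (562,210)). I release it on the rods and regrasp at its middle with the tool upright.

```bash
python3 -m creep '0 0 0 0 0 0 2.6;0 0 0 0 0 0 3.4;0 0 0 0 0 0 4.5;0 0 0 0 0 0 4.5;0 0 0 0 0 0 4.5;0 0 -2 0 0 0 4.5;0 0 -5 0 0 0 4.5;0 0 -8 0 0 0 4.5;0 0 -8 0 0 0 4.5'
python3 - <<'E'
from look import *
look("g4",(-106,0,70),(("scene",(110,240,110,110),4),("top",(410,200,70,110),4)))
Rt=toolR(4.5,0);delta(chw(-106,0,130),Rt);delta(chw(-106,0,70),Rt)
E
```

```text
time: 6.1
tool_pos: [439.2, -189.4, 123.7]
tcp_rot: [179.5, -38.3, 4.6]
ft_force: [0.2, -0.6, 0.7]
finger_gap: 45.0
d cm [ 5.16 -0.11  5.2 ] rv [  0.23 -38.14  -0.1 ] G now [ 427.6 -188.9  135. ] t 6.2 F [-0.   0.2 -0.5] gap 45.0
d cm [ 1.45 -0.13  9.91] rv [  0.23 -38.14  -0.1 ] G now [ 427.6 -188.9  135. ] t 6.2 F [-0.   0.2 -0.5] gap 45.0
```

View pics/g4.png

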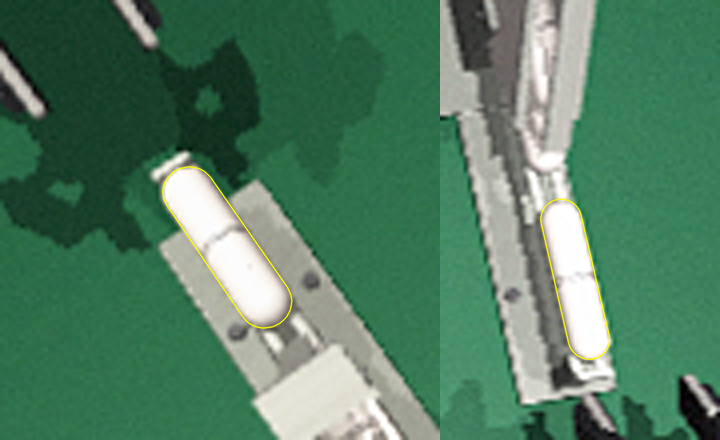

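The outline of the joiner at chute x=-106 matches in both views. I go upright above its middle.

```bash
python3 -m creep '1 0 0.5 0 -8 0 4.5;2 0 1.5 0 -16 0 4.5;3 0 2.5 0 -24 0 4.5;4 -0.1 3.5 0.2 -32 0 4.5;5.16 -0.11 5.2 0.23 -38.14 0 4.5;5.16 -0.11 5.2 0.23 -38.14 0 4.5;5.16 -0.11 5.2 0.23 -38.14 0 4.5'
python3 - <<'E'
from h import *
delta(chw(-106,0,70),toolR(4.5,0))
E
```

```text
time: 6.9
tool_pos: [510.9, -179.6, 106.8]
tcp_rot: [-179.7, 0.3, 4.6]
ft_force: [-0.0, -0.1, 0.6]
finger_gap: 44.8
d cm [0.07 0.22 5.55] rv [-0.27  0.31  0.08] G now [ 511.  -179.7  125.5] t 6.9 F [-0.  -0.1  0.6] gap 44.8
```

```bash
python3 -m creep '0.07 0.22 1 -0.27 0.3 0.08 4.5;0.07 0.22 2.5 -0.27 0.3 0.08 4.5;0.07 0.22 4 -0.27 0.3 0.08 4.5;0.07 0.22 5 -0.27 0.3 0.08 4.5;0.07 0.22 5.5 -0.27 0.3 0.08 4.5;0.07 0.22 5.5 -0.27 0.3 0.08 4.5;0.07 0.22 5.5 -0.27 0.3 0.08 4.5'
python3 - <<'E'
from h import *
delta(chw(-106,0,70),toolR(4.5,0))
E
```

```text
time: 7.6
tool_pos: [511.7, -181.8, 52.3]
tcp_rot: [180.0, -0.0, 4.5]
ft_force: [1.3, -0.5, 0.1]
finger_gap: 45.3
d cm [-0.03 -0.03  0.1 ] rv [ 0.02 -0.04 -0.01] G now [ 511.7 -181.8   71. ] t 7.6 F [ 1.3 -0.5  0.1] gap 45.3
```

```bash
python3 -m creep '-0.03 -0.03 0.05 0 0 0 3.2;-0.03 -0.03 0.05 0 0 0 2.6;-0.03 -0.03 0.05 0 0 0 2.0;-0.03 -0.03 0.05 0 0 0 1.6;-0.03 -0.03 0.05 0 0 0 1.6;-0.03 -0.03 0.05 0 0 0 1.6;-0.03 -0.03 0.05 0 0 0 1.6' 80
python3 -m creep '0 0 -1 0 0 0 1.6;0 0 -3 0 0 0 1.6;0 0 -6 0 0 0 1.6;0 0 -10 0 0 0 1.6;0 0 -14 0 0 0 1.6;0 0 -17 0 0 0 1.6;0 0 -17 0 0 0 1.6;0 0 -17 0 0 0 1.6'
python3 - <<'E'
from look import *
s=r.sense();G=s["tool_pos"]+[0,0,18.7];
look("g5",(0,0,0),(("scene",(110,200,130,130),3),("top",(390,170,130,130),3)),frame(*G,4.5))
Rt=toolR(RY,30);n=-Rt[:,2]
print(SEAT+n*60);delta(SEAT+n*100,Rt)
print(s["wrist_torque"])
E
```

```text
time: 8.3
tool_pos: [511.9, -181.6, 52.7]
tcp_rot: [180.0, -0.1, 4.5]
ft_force: [-2.1, 1.7, 5.6]
finger_gap: 20.0
time: 9.1
tool_pos: [512.1, -181.7, 223.8]
tcp_rot: [179.9, -0.2, 4.5]
ft_force: [0.1, -0.2, -1.1]
finger_gap: 20.1
[580.70748949 149.70669012 153.96152423]
d cm [  8.54 -32.72   4.89] rv [-4.22 29.84 15.68] G now [ 510.8 -181.1  239.9] t 9.2 F [-0.1 -0.2 -1.5] gap 20.0
[0.03454273 0.02903089 0.00601585]
```

View pics/g5.png

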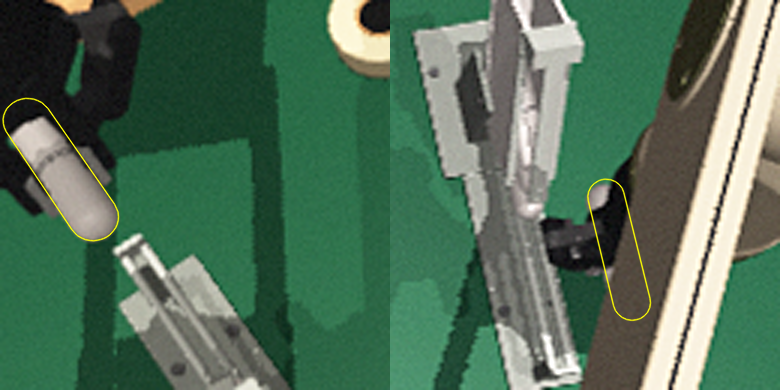

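The joiner is held at its middle (groove at the pads) and the stack is still in the chute. I carry it over the cone to a point 100 mm off the seat, square to the rack.

```bash
python3 -m creep '0.8 -3 0.4 -0.4 3 1.5 1.6;1.7 -6.5 0.9 -0.8 6 3 1.6;2.5 -10 1.4 -1.3 9 4.5 1.6;3.4 -13.5 1.9 -1.7 12 6.3 1.6;4.3 -17 2.4 -2.1 15 7.8 1.6;5.2 -20.5 2.9 -2.5 18 9.4 1.6;6 -24 3.4 -3 21 11 1.6;6.9 -27.5 3.9 -3.4 24 12.5 1.6;7.8 -30.5 4.5 -3.8 27 14 1.6;8.54 -32.72 4.89 -4.22 29.84 15.68 1.6;8.54 -32.72 4.89 -4.22 29.84 15.68 1.6;8.54 -32.72 4.89 -4.22 29.84 15.68 1.6;8.54 -32.72 4.89 -4.22 29.84 15.68 1.6'
python3 - <<'E'
from look import *
Rt=toolR(RY,30);n=-Rt[:,2]
delta(SEAT+n*100,Rt);d,_=delta(SEAT+n*40,Rt)
s=r.sense();R0=Ro.from_euler("xyz",s["tcp_rot"],degrees=True).as_matrix();J=s["tool_pos"]-R0[:,2]*17.5;Rj=R0@np.diag([1,-1,-1.])
look("g6",(0,0,0),(("scene",(290,140,160,150),3),("top",(200,150,130,150),3)),(Rj,J))
E
```

```text
time: 10.5
tool_pos: [569.8, 151.0, 171.6]
tcp_rot: [179.9, -29.9, -11.5]
ft_force: [0.5, -0.4, -0.6]
finger_gap: 19.9
d cm [ 0.06 -0.09 -0.06] rv [0.06 0.1  0.02] G now [560.7 152.9 187.8] t 10.5 F [ 0.5 -0.4 -0.6] gap 19.9
d cm [ 0.07 -0.1   5.94] rv [0.06 0.1  0.02] G now [560.7 152.9 187.8] t 10.5 F [ 0.5 -0.4 -0.6] gap 19.9
```

View pics/g6.png

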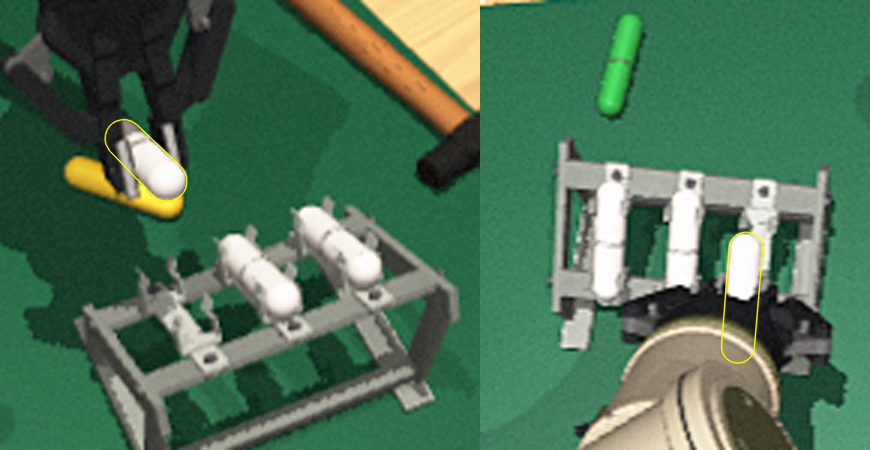

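The pose matches the prediction closely. I move to 30 mm out and compare in detail.

```bash
python3 -m creep '0.07 -0.1 2 0.06 0.1 0 1.6;0.07 -0.1 4 0.06 0.1 0 1.6;0.07 -0.1 6 0.06 0.1 0 1.6;0.07 -0.1 6.9 0.06 0.1 0 1.6;0.07 -0.1 6.9 0.06 0.1 0 1.6;0.07 -0.1 6.9 0.06 0.1 0 1.6'
python3 - <<'E'
from look import *
Rt=toolR(RY,30);n=-Rt[:,2]
delta(SEAT+n*30,Rt,17.5);delta(SEAT,Rt,17.5)
s=r.sense();R0=Ro.from_euler("xyz",s["tcp_rot"],degrees=True).as_matrix();J=s["tool_pos"]-R0[:,2]*17.5;Rj=R0@np.diag([1,-1,-1.])
look("g7",(0,0,0),(("scene",(310,180,80,100),5),("top",(250,180,80,100),5)),(Rj,J))
E
```

```text
time: 11.2
tool_pos: [605.3, 144.1, 113.7]
tcp_rot: [-179.9, -30.1, -11.7]
ft_force: [0.5, 0.3, -0.8]
finger_gap: 19.7
d cm [-0.17 -0.06  0.  ] rv [ 0.01 -0.09 -0.11] G now [596.7 145.9 128.8] t 11.2 F [ 0.5  0.3 -0.8] gap 19.7
d cm [-0.17 -0.06  3.  ] rv [ 0.01 -0.09 -0.11] G now [596.7 145.9 128.8] t 11.2 F [ 0.5  0.3 -0.8] gap 19.7
```

View pics/g7.png

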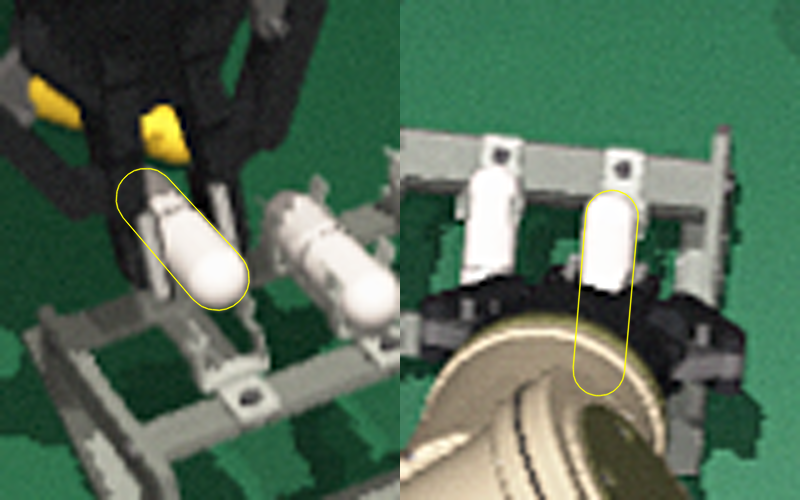

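```bash
python3 -m creep '-0.1 -0.06 0.4 0 -0.1 -0.1 1.6;-0.1 -0.06 0.8 0 -0.1 -0.1 1.6;-0.1 -0.06 1.1 0 -0.1 -0.1 1.6;-0.1 -0.06 1.4 0 -0.1 -0.1 1.6;-0.1 -0.06 1.4 0 -0.1 -0.1 1.6;-0.1 -0.06 1.4 0 -0.1 -0.1 1.6'
python3 - <<'E'
from look import *
Rt=toolR(RY,30);n=-Rt[:,2]
delta(SEAT,Rt,17.5)
s=r.sense();print(Rt.T@s["ft_force"],s["wrist_torque"])
R0=Ro.from_euler("xyz",s["tcp_rot"],degrees=True).as_matrix();J=s["tool_pos"]-R0[:,2]*17.5;Rj=R0@np.diag([1,-1,-1.])
look("g8",(0,0,0),(("scene",(310,180,80,100),5),("top",(250,180,80,100),5)),(Rj,J))
E
```

```text
time: 11.9
tool_pos: [611.5, 143.8, 101.4]
tcp_rot: [-180.0, -30.0, -11.5]
ft_force: [-0.1, -1.3, -0.9]
finger_gap: 19.4
d cm [-0.09  0.04  1.63] rv [-0.01 -0.03  0.01] G now [602.9 145.5 116.6] t 11.9 F [-0.1 -1.3 -0.9] gap 19.4
[-0.28384337  1.29901799  0.87072656] [-0.1104107   0.31392198 -0.08433792]
```

View pics/g8.png

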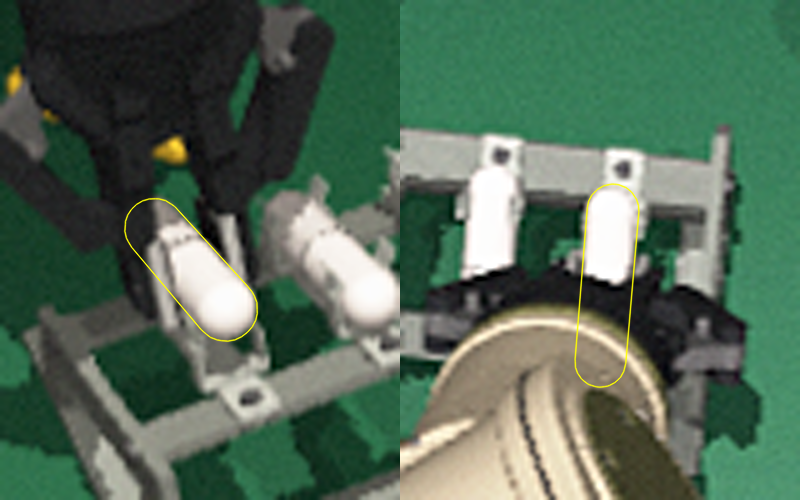

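The joiner is lined up at the lips (scene crop (215,310)). I press home in small steps.

```bash
python3 -m creep '-0.05 0.03 0.3 0 0 0 1.6;-0.05 0.03 0.6 0 0 0 1.6;-0.05 0.03 0.9 0 0 0 1.6;-0.05 0.03 1.1 0 0 0 1.6;-0.05 0.03 1.1 0 0 0 1.6'
python3 - <<'E'
from look import *
Rt=toolR(RY,30);delta(SEAT,Rt,17.5);s=r.sense();print((Rt.T@s["ft_force"]).round(1),s["wrist_torque"].round(2))
E
python3 -m creep '0 0 0.2 0 0 0 1.6;0 0 0.4 0 0 0 1.6;0 0 0.6 0 0 0 1.6;0 0 0.6 0 0 0 1.6'
python3 - <<'E'
from look import *
Rt=toolR(RY,30);delta(SEAT,Rt,17.5);s=r.sense();print((Rt.T@s["ft_force"]).round(1),s["wrist_torque"].round(2))
E
```

```text
time: 12.5
tool_pos: [617.1, 142.7, 92.3]
tcp_rot: [-179.9, -30.1, -11.5]
ft_force: [3.6, -1.1, 0.7]
finger_gap: 19.7
d cm [-0.12  0.04  0.55] rv [-0.06 -0.11  0.  ] G now [608.5 144.4 107.4] t 12.5 F [ 3.6 -1.1  0.7] gap 19.7
[3.5 0.4 1.3] [-0.12 -0.12 -0.09]
time: 12.9
tool_pos: [619.7, 141.9, 86.1]
tcp_rot: [-180.0, -30.1, -11.5]
ft_force: [3.3, -1.8, -5.0]
finger_gap: 19.7
d cm [-0.05  0.01 -0.11] rv [-0.03 -0.05  0.01] G now [611.1 143.6 101.3] t 12.9 F [ 3.3 -1.8 -5. ] gap 19.7
[0.6 1.1 6.1] [ 0.06  0.12 -0.02]
```

```bash
python3 -m creep '0 0 0.1 0 0 0 1.6;0 0 0.2 0 0 0 1.6;0 0 0.2 0 0 0 1.6'
python3 - <<'E'
from look import *
Rt=toolR(RY,30);delta(SEAT,Rt,17.5);s=r.sense();print((Rt.T@s["ft_force"]).round(1),s["wrist_torque"].round(2))
E
python3 -m creep '0 0 0.15 0 0 0 1.6;0 0 0.3 0 0 0 1.6;0 0 0.3 0 0 0 1.6'
python3 - <<'E'
from look import *
Rt=toolR(RY,30);delta(SEAT,Rt,17.5);s=r.sense();print((Rt.T@s["ft_force"]).round(1),s["wrist_torque"].round(2))
R0=Ro.from_euler("xyz",s["tcp_rot"],degrees=True).as_matrix()
look("g9",(0,0,0),(("scene",(310,180,80,100),5),("top",(250,180,80,100),5)),frame(*SEAT,RY,30))
E
```

```text
time: 13.2
tool_pos: [620.2, 141.8, 85.2]
tcp_rot: [180.0, -30.0, -11.5]
ft_force: [-18.5, -1.5, 14.9]
finger_gap: 19.6
d cm [-0.05  0.02 -0.22] rv [ 0.01 -0.01  0.01] G now [611.6 143.6 100.4] t 13.2 F [-18.5  -1.5  14.9] gap 19.6
[ -8.    5.1 -21.8] [-0.39  1.4  -0.34]
time: 13.5
tool_pos: [620.5, 141.8, 84.9]
tcp_rot: [179.9, -29.9, -11.6]
ft_force: [-45.9, -1.9, 41.5]
finger_gap: 19.7
d cm [-0.06  0.03 -0.25] rv [ 0.09  0.07 -0.01] G now [611.9 143.6 100.1] t 13.5 F [-45.9  -1.9  41.5] gap 19.7
[-17.9  11.1 -58.2] [-0.92  3.29 -0.9 ]
```

View pics/g9.png

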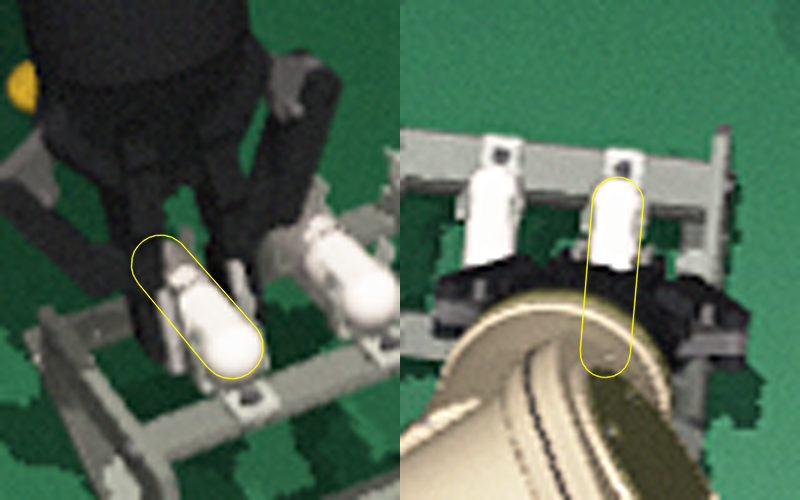

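The joiner bottomed on the saddles: a pull-in at the snap, then a steep reaction, which went up to 58 N on the last push. I relax, open part way and look.

```bash
python3 -m creep '0 0 0 0 0 0 1.6;0 0 0 0 0 0 1.6;0 0 0 0 0 0 1.6'
python3 -m creep '0 0 0 0 0 0 2.4;0 0 0 0 0 0 3.0;0 0 0 0 0 0 3.6;0 0 0 0 0 0 3.6;0 0 0 0 0 0 3.6;0 0 0 0 0 0 3.6'
python3 - <<'E'
from look import *
Rt=toolR(RY,30);delta(SEAT,Rt,17.5)
E
```

```text
time: 13.9
tool_pos: [620.2, 142.0, 85.3]
tcp_rot: [179.9, -29.9, -11.6]
ft_force: [-13.1, 0.4, 11.1]
finger_gap: 19.7
time: 14.5
tool_pos: [620.2, 142.0, 85.2]
tcp_rot: [179.9, -29.9, -11.6]
ft_force: [-0.0, -0.4, 1.0]
finger_gap: 36.3
d cm [-0.05  0.03 -0.21] rv [ 0.09  0.08 -0.01] G now [611.7 143.7 100.4] t 14.5 F [-0.  -0.4  1. ] gap 36.3
```

```bash
python3 -m creep '0 0 -1 0 0 0 3.6;0 0 -3 0 0 0 3.6;0 0 -6 0 0 0 3.6;0 0 -10 0 0 0 3.6;0 0 -14 0 0 0 3.6;0 0 -18 0 0 0 3.6;0 0 -22 0 0 0 3.6;0 0 -22 0 0 0 3.6;0 0 -22 0 0 0 3.6'
python3 - <<'E'
from look import *
ims=[]
for n,b,k in(("scene",(310,185,140,120),3.5),("top",(215,185,110,120),3.5)):
    im=imaging.snapshot(n)[:,:,::-1].copy();cv2.imwrite(f"pics/{n}_g10.png",im)
    F=frame(*SEAT,RY,30);P=[(hull(n,capsule(F,(0,54*i,0))),(0,0,255),True) for i in range(3)]
    ims.append(np.vstack([draw(im,n,[],b,k)]));ims.append(draw(im,n,P,b,k))
cv2.imwrite("pics/g10a.png",np.hstack(ims[:2])[:, :980]);cv2.imwrite("pics/g10b.png",np.hstack(ims[2:]))
cv2.imwrite("pics/g10a.png",np.vstack([cv2.resize(np.hstack(ims[:2]),(770,330)),]))
E
```

```text
time: 15.4
tool_pos: [512.9, 164.9, 278.3]
tcp_rot: [-179.9, -30.1, -11.6]
ft_force: [0.5, -0.9, -0.4]
finger_gap: 36.6
```

View pics/g10a.png

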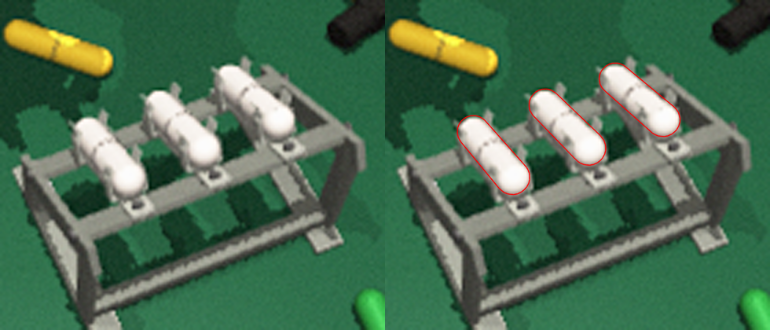

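View pics/g10b.png

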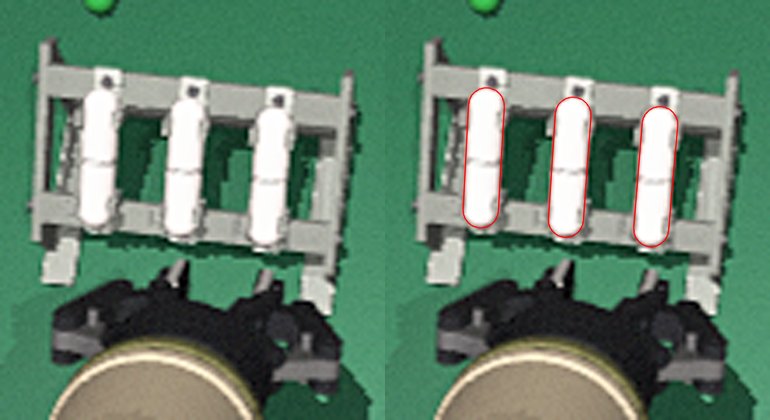

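View pics/scene_g10.png

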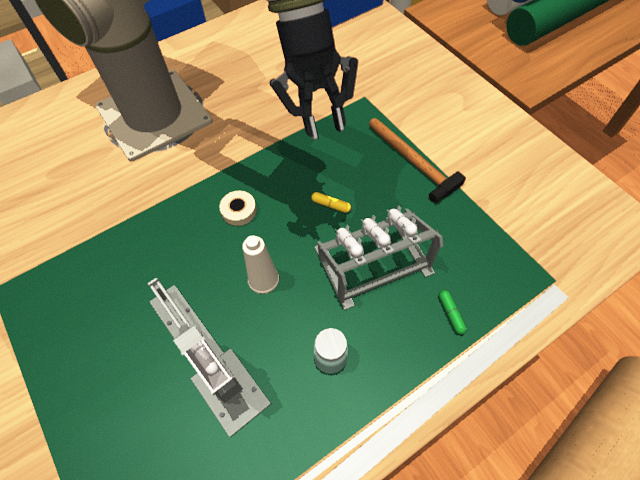

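All three look alike and seated. I check the axial centring numerically against the neighbours, and that the bystanders haven't moved.

```bash
python3 - <<'E'
from h import *
from scipy.optimize import minimize
F0=frame(*SEAT,RY,30)
for n in("scene","top"):
  a=cv2.imread(f"pics/{n}0.png");b=cv2.imread(f"pics/{n}_g10.png")
  for tag,im in(("before",a),("after",b)):
    k=6;g=cv2.cvtColor(im,cv2.COLOR_BGR2GRAY).astype(float);G=cv2.resize(g,None,fx=k,fy=k,interpolation=cv2.INTER_CUBIC)
    for i in range(3):
      if tag=="before" and i==0: continue
      def cost(p):
        s=0
        for rad,sg in((10.2,1),(12.2,-1)):
          m=np.zeros(G.shape,np.uint8);h=hull(n,capsule(F0,(p[0],54*i+p[1],p[2]),90+2*(rad-11),rad))
          cv2.fillConvexPoly(m,np.round(((h+.5)*k-.5)*16).astype(np.int32),1,shift=4);
          if sg==1: mi=m.astype(bool)
          else: ring=m.astype(bool)&~mi
        return -(G[mi].mean()-G[ring].mean())
      best=min((cost((dx,dy,0)),dx,dy) for dx in np.arange(-5,5.1,.5) for dy in np.arange(-3,3.1,.5))
      print(n,tag,i,best)
  d=cv2.absdiff(a,b).max(2);
  for nm,(x,y,w,h) in ({"cone":(240,230,45,65),"jar":(310,325,42,50),"mallet":(365,115,105,90),"tape":(216,188,44,40)} if n=="scene" else {"jar":(330,163,32,38),"cone":(345,245,35,40),"mallet":(150,255,45,120)}).items(): print(n,nm,(d[y:y+h,x:x+w]>40).sum())
b=cv2.imread("pics/top_g10.png")[150:300,395:465];a=cv2.imread("pics/top0.png")[150:300,395:465]
c=cv2.imread("pics/scene_g10.png")[310:420,160:260]
z=lambda i,k:cv2.resize(i,None,fx=k,fy=k,interpolation=cv2.INTER_CUBIC)
cv2.imwrite("pics/fin.png",np.hstack([z(a,3),z(b,3),cv2.copyMakeBorder(z(c,3),0,120,0,0,0)]))
E
```

```text
scene before 1 (np.float64(-98.55112680095098), np.float64(0.5), np.float64(0.5))
scene before 2 (np.float64(-100.32442373575309), np.float64(0.5), np.float64(0.5))
scene after 0 (np.float64(-97.68065034869278), np.float64(0.5), np.float64(0.5))
scene after 1 (np.float64(-100.05083155097296), np.float64(0.5), np.float64(0.5))
scene after 2 (np.float64(-101.5509648714496), np.float64(0.5), np.float64(0.5))
scene cone 0
scene jar 0
scene mallet 0
scene tape 8
top before 1 (np.float64(-93.89076361096946), np.float64(0.5), np.float64(0.0))
top before 2 (np.float64(-86.70850641412903), np.float64(0.5), np.float64(-0.5))
top after 0 (np.float64(-92.261337017111), np.float64(0.5), np.float64(0.5))
top after 1 (np.float64(-93.95258906008564), np.float64(0.5), np.float64(0.0))
top after 2 (np.float64(-86.86536284042137), np.float64(1.0), np.float64(-0.5))
top jar 0
top cone 0
top mallet 617
```

View pics/fin.png

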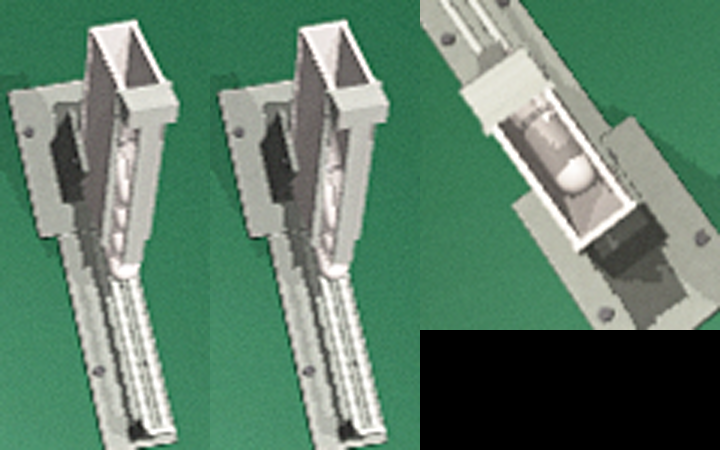

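The new joiner sits within 0.5 mm of its neighbours, along and across. The three upper joiners are down one place in the chute. The mallet difference in the top view should be shadow or the arm, because the scene view shows no change there. I hand in.

```bash
python3 - <<'E'
from bench import r
print(r.hand_in()); print(r.sense()["time"])
E
```

```text
the job is handed in; nothing more can be done
None
the job is handed in; nothing more can be done
```

I drew the lowest joiner straight out, set it down on the slide rods and regrasped it at its middle. I then pressed it into the empty clips (the strip nearest the chute), and the job was handed in at about 15.5 s.

**Last checks**
- **New joiner:** in both views it lies within about 0.5 mm of its neighbours' position, both end to end and across. I felt it pull into the clips and then meet a hard stop.
- **Kit joiners:** the other two on the rack have not moved beyond the 0.5 mm measuring step.
- **Chute:** the other three joiners are still in it, one place lower.
- **Bystanders:** the cone, jar and mallet show no change in the scene view. The tape roll shows only 8 changed pixels.
- **Robot:** the gripper is about 22 cm clear and reads no contact.

**Two readings that stood out**
- **Pressing force:** my last push was harder than needed and peaked at about 58–62 N at the wrist, through the gripped joiner. That is above the 8–14 N needed but under the 120 N wrist limit.
- **Mallet in the top view:** 617 pixels changed there. I put that down to the arm or its shadow, because the scene view shows no change.

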